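# Swing the hold-downs of a solder pallet in over its boards

### The arm

A 6-joint arm with a two-finger parallel gripper is mounted at the origin on the work surface; the furniture and walls round the work are solid. World frame = base frame: x ahead of the robot, y to its left, z up, the work surface at z = 0. Lengths are in m, angles in rad, forces in N, time in s.
With the tool pointing down it reaches from about 0.3 to 0.875 m from the base axis. Payload 6.4 kg.
Tool frame: the origin (TCP) lies on the centre line of the jaws, within the pads' length; the fingertips stand bot.nose_length ahead of it and the grasp point (between the pads) lies 6 mm ahead of it (bot.nose_length is the distance from the TCP to the fingertips, in m); x points along the fingers, y is the direction in which the jaws open and shut, and the axes are right-handed (so a half turn about x gives the same grasp; the last joint's range is limited). The gripper opens to 85 mm and grips with 20 to 120 N. Pads are 22 mm wide; open, the fingers measure 114 mm over their backs; the gripper's body (76 mm by 85 mm) begins 54 mm behind the grasp point. The pads swing forward as they close: fully open they stand 13 mm farther back than shut.
Start: joints at [-1.551, 0.181, 1.607, -0, 1.354, -0.206], TCP at [0.129, -0.56, 0.256] pointing down, gripper open.
Joint ranges: [-2.99, 2.99], [-0.89, 2.07], [0.3, 2.58], [-1.14, 4.28], [0, 2.63], [-3.12, 3.12]. Speed limits (rad/s): [2.57, 2.57, 3.01, 3.14, 3.14, 3.14].

### API

Orientations are given as [roll, pitch, yaw] about the fixed x, y, z axes, in that order (R = Rz(yaw) Ry(pitch) Rx(roll)).
In Python, from plant import bot gives the robot as it stands.
- The arm moves only by the tool servo_tool, never from a script. Its argument "targets" is text: rows parted by semicolons, each of 6 numbers parted by spaces: the shift along the tool's x, y, z in mm, then the turn, a rotation vector about the tool's x, y, z in rad. In form: dx dy dz wx wy wz; .... A call has exactly 10 rows; each row shifts and turns the commanded pose from where the row before left it, along the tool's axes as they then stand; what a row does not reach is not made up. A row lasts 1/10 s, in which the tool goes at most 50 mm and 8.59 degrees, less where a joint would pass 70% of its speed; a pose out of reach is approached as far as the arm can. A call is refused whole if a number of a shift passes 50 or a number of a turn 0.15, either way. A call with a gripper value outside its range is refused whole. "grip" is the opening, from 0 (shut) to 1 (fully open), set as the call begins (left out, the last holds). The fingers move at their own pace and stop on an object; "grip_force" is the grip in N (left out, the last holds). Time passes only in rows, so rows that do not move let the fingers close, or fill a call up. It gives the time, the measured TCP pose, the force and the opening at its end, in the units of the state.
- bot.sense(): the state, without advancing time (a new reading comes with each control period).
- bot.camera(name): name is "scene" or "top" or "wrist"; returns a dict with "img" (400x640x3 uint8, red, green, blue), "z_map" (400x640 float32, m along the optical axis (not along the pixel's ray), 0 where there is no reading), "fx", "fy", "cx", "cy" (pixels), "position" and "rotation" of the camera in the world. Camera axes: x right, y up, looking along -z (the intrinsics and any distortion apply to the point x, -y, -z); pixel columns grow to the right and rows downward; lengths in m; the calibration is good to about 2 mm. A picture is of the moment at which its call begins.
- bot.job_done(): hands the job in, once; it reports no verdict.
The state is a dict: "t": time; "joints": joint angles; "joint_velocities": joint speeds; "tau": joint torques, N m; "position": TCP position; "tcp_rot": TCP orientation; "force": force on the tool from outside, world axes, zero at the start; "torque": the same for the moment, N m; "opening": finger opening in m.
Only numpy, scipy, OpenCV 4.12 (cv2) and the standard library are available. Lean on these libraries where they do the work, as an engineer would, in place of code of your own. Each camera call takes 0.05 s, during which the arm holds its last target. There are 200 camera calls.

### The job

Two circuit boards lie in the dark solder pallet on the belt; their far edges already sit under fixed lips. Run a fingertip lightly along the row of four upright thumb posts on the pallet's near side, one after the other from the robot's right to its left, so that every hold-down lever swings right in and its nose points across the near edge onto a board. Only push the posts: do not touch the boards, lift or shove the pallet, or disturb the things around it.

Things in the scene. Friction and masses are not known exactly. Their poses are not given: they have to be found in the camera images.
- solder_pallet: Loose dark grey pallet, 0.9 kg: a flat plate 134 (x) x 264 (y) x 8 mm on the belt. Origin: centre of its underside; x points to the far edge, y to the robot's left along the row of levers, z up; turned by -0.4 to 0.1 rad. Aluminium bars, tops 17 mm above the belt (their screws 19), line the far edge and the ends where x > -16 mm. It slides if pushed with more than about 5 N.
- board_a: Loose green circuit board 66 x 104 mm (long side along the pallet's y) in the right-hand pocket, flush with the plate; its parts stand up to 14 mm above the belt. Origin: centre of its underside. Its near edge lies at pallet x = -15 mm, 20 mm to the far side of the line of pivots.
- board_b: The same board in the left-hand pocket.
- seat_1 (a point): Centre of the floor of the right-hand pocket (pallet x 18, y -58, z 6 mm), where board_a's origin belongs. The pocket is 1.5 mm wider than the board all round and 2 mm deep.
- seat_2 (a point): Centre of the floor of the left-hand pocket (pallet x 18, y 58, z 6 mm), where board_b's origin belongs.
- lever_1_pivot (a point): Pivot of the rightmost steel hold-down lever, 8 mm above the belt (the plate's top), pallet x -35, y -86 mm. Each lever is flat (top 12.5 mm, pivot screw to 17 mm above the belt) and cranked: a nose 32 mm long and, 123 degrees round from it, an arm with the upright thumb post. The pivots stand in a line along the pallet's y.
- lever_2_pivot (a point): Pivot of the second lever from the right: pallet x -35, y -30 mm.
- lever_3_pivot (a point): Pivot of the third lever from the right: pallet x -35, y 30 mm.
- lever_4_pivot (a point): Pivot of the leftmost lever: pallet x -35, y 86 mm.
- lever_1_post (a point): Top of lever 1's thumb post: a pin with a free-turning steel sleeve 8 mm thick, 24 mm from the pivot, up to 32 mm above the belt. It starts 22 to 24 mm to the near side of the pivot and 3 to 9 mm to the right of it; it moves clockwise seen from above: to the left, and past the pivot.
- lever_2_post (a point): Top of lever 2's post, alike. A fingertip 18 to 28 mm above the belt touches nothing but posts. If it slides to the left parallel to the row with its far side 8 to 21 mm on the near side of the line of pivots, it turns each post until it slips past it, and leaves the lever closed (15 mm: at about 1.6 rad).
- lever_3_post (a point): Top of lever 3's thumb post, alike.
- lever_4_post (a point): Top of lever 4's thumb post, alike.
- lever_1 (a joint): Angle of lever 1, rad, growing as it closes (clockwise from above). Starts open at 0.15 to 0.4, its nose pointing left along the row, off the board. 1.52: nose square across the board's edge. 2.0: stop. Closed from 1.0 on. A light friction (about 0.6 N at the post) holds it where it is left; no spring.
- lever_2 (a joint): Angle of lever 2, alike.
- lever_3 (a joint): Angle of lever 3, alike.
- lever_4 (a joint): Angle of lever 4, alike.
- flux_bottle: Bystander: small bottle with a black cap, 30 mm across, 58 mm tall, standing on the belt between robot and pallet. Origin: centre of its underside.
- side_cutter: Bystander: side cutter, 50 x 110 x 12 mm, lying on the belt between robot and pallet. Origin: centre of its underside.
- battery_pack: Bystander: flat battery pack 36 x 56 x 11 mm lying on the bench to the right of the belt. Origin: centre of its underside.

How it is judged:
On the way, in this order (a step that is already met when the one before it is completed fails the run):
1. the first lever from the robot's right is swung in (value of joint lever_1 above 1 rad), for 0.1 s.
2. the second lever from the robot's right is swung in (value of joint lever_2 above 1 rad), for 0.1 s.
3. the third lever from the robot's right is swung in (value of joint lever_3 above 1 rad), for 0.1 s.
4. the last lever from the robot's right is swung in (value of joint lever_4 above 1 rad), for 0.1 s.
At the end, for the whole second after the job is handed in: All four levers stand at 1.0 rad or more (nose within about 30 degrees of square across the board's edge), both boards lie in their pockets within 5 mm of their seats, and the pallet lies flat and still on the belt within 25 mm of where it started (value of joint each of lever_1, lever_2, lever_3, lever_4 above 1 rad and distance between board_a and seat_1 below 0.005 m and distance between board_b and seat_2 below 0.005 m and distance of solder_pallet from where it was at the start of the episode below 0.025 m and linear speed of solder_pallet below 0.01 m/s and angle between solder_pallet's own z axis and vertical below 0.05 rad); the robot touches nothing.
It fails at once if the pallet is pushed more than 25 mm, lifted or tipped (distance of solder_pallet from where it was at the start of the episode above 0.025 m or height (world z) of solder_pallet above 0.008 m or angle between solder_pallet's own z axis and vertical above 0.08 rad).
It fails at once if the fingers press on the pallet or its levers with more than 20 N (contact force between the fingers and solder_pallet above 20 N).
It fails at once if the robot touches a board (contact force between any of the fingers, the arm and board_a above 1 N or contact force between any of the fingers, the arm and board_b above 1 N).
It fails at once if a board is lifted out of its pocket (distance between board_a and seat_1 above 0.008 m or distance between board_b and seat_2 above 0.008 m).
It fails at once if a bystander is moved more than 20 mm (distance of any of flux_bottle, side_cutter, battery_pack from where it was at the start of the episode above 0.02 m).
It also fails if it takes over 35 s, if anything falls off the work surface, if the arm or the gripper's body presses on something with over 40 N, if the wrist force passes 120 N, or if a joint passes its speed limit or range.

## Working session

There is one attempt and no reset: what is moved stays moved. The work goes in short steps, Python scripts to look and compute and a tool call to move; the robot and the scene stay as the last step left them, time stands still between calls to the robot, and variables do not carry over. Pictures are saved under pics/ and viewed, about 8 in all and at most 12, crops included, and the job is handed in when it is done.

Besides the shell and the picture viewer there is one more tool, called after "Emit:" as name(argument=value, ...) on one line, values as JSON. servo_tool: Moves the arm, as the interface text tells. Its arguments: {"type":"object","properties":{"targets":{"type":"string"},"grip":{"type":"number"},"grip_force":{"type":"number"}},"required":["targets"]}

```bash
mkdir -p pics; python3 - <<'E'
from plant import bot
import cv2,numpy as np
s=bot.sense();print({k:np.round(v,3).tolist() for k,v in s.items()},bot.nose_length)
for n in("top","scene"):
    c=bot.camera(n);cv2.imwrite(f"pics/{n}0.png",c["img"][...,::-1]);np.savez(f"{n}0.npz",**c)
    print(n,c["position"],np.round(c["rotation"],3).tolist(),c["fx"],c["cx"],c["cy"],c.keys())
E
```

```text
{'t': 0.0, 'joints': [-1.551, 0.182, 1.608, 0.0, 1.354, -0.206], 'joint_velocities': [0.0, -0.001, -0.001, 0.001, 0.0, 0.0], 'tau': [0.001, -44.487, -35.133, -0.0, 0.009, 0.0], 'position': [0.129, -0.56, 0.255], 'tcp_rot': [-1.788, 1.569, 1.579], 'force': [0.329, 0.024, 0.17], 'torque': [-0.023, 0.001, -0.012], 'opening': 0.085} 0.025
top [ 0.39723827 -0.00211237  0.96209052] [0.1, 0.01, -1.589] 382.4194669444501 320.42290897076157 203.15968574037225 dict_keys(['img', 'z_map', 'fx', 'fy', 'cx', 'cy', 'position', 'rotation'])
scene [0.09381409 0.55440637 0.89560185] [0.684, -0.014, -2.551] 495.9029490057335 328.3734991695535 204.36614699769626 dict_keys(['img', 'z_map', 'fx', 'fy', 'cx', 'cy', 'position', 'rotation'])
```

View pics/top0.png

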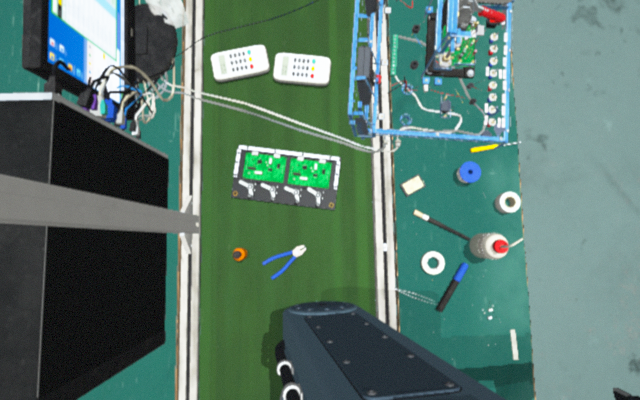

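```bash
cat > h.py <<'E'
import numpy as np,cv2
from scipy.spatial.transform import Rotation as R
def rot(c): 
    r=np.array(c["rotation"]); return r if r.shape==(3,3) else R.from_euler("xyz",r).as_matrix()
def world(c):
    z=c["z_map"];v,u=np.mgrid[:400,:640]
    P=np.stack([(u-c["cx"])/c["fx"]*z,-(v-c["cy"])/c["fy"]*z,-z],-1)
    return P@rot(c).T+c["position"]
def ray(c,u,v,h):
    d=rot(c)@np.array([(u-c["cx"])/c["fx"],-(v-c["cy"])/c["fy"],-1]);p=np.array(c["position"])
    return p+d*(h-p[2])/d[2]
E
python3 - <<'E'
from h import *
c=dict(np.load("top0.npz"));W=world(c)
for u,v in[(215,180),(280,225),(350,225),(240,250),(180,215),(192,215),(100,210),(100,260),(60,180),(385,180),(355,100),(380,145),(250,168),(240,65)]:print(u,v,W[v,u].round(3))
a=cv2.resize(c["img"][130:290,220:360,::-1],None,fx=5,fy=5,interpolation=cv2.INTER_CUBIC)[:600]
cv2.imwrite("pics/topc.png",a)
E
```

```text
215 180 [ 0.559  0.274 -0.002]
280 225 [ 0.441  0.108 -0.002]
350 225 [ 0.437 -0.068  0.003]
240 250 [0.381 0.2   0.042]
180 215 [0.461 0.313 0.129]
192 215 [0.466 0.312 0.055]
100 210 [0.448 0.319 0.417]
100 260 [0.372 0.389 0.293]
60 180 [0.495 0.388 0.405]
385 180 [ 0.55  -0.159  0.001]
355 100 [ 0.762 -0.089 -0.001]
380 145 [ 0.643 -0.151 -0.006]
250 168 [0.585 0.181 0.013]
240 65 [0.851 0.205 0.026]
```

View pics/scene0.png

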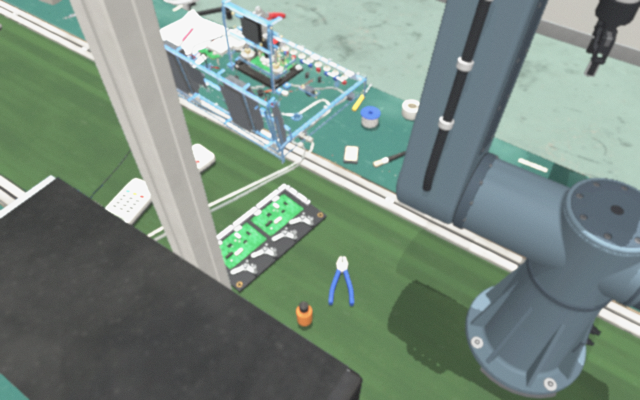

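View pics/topc.png

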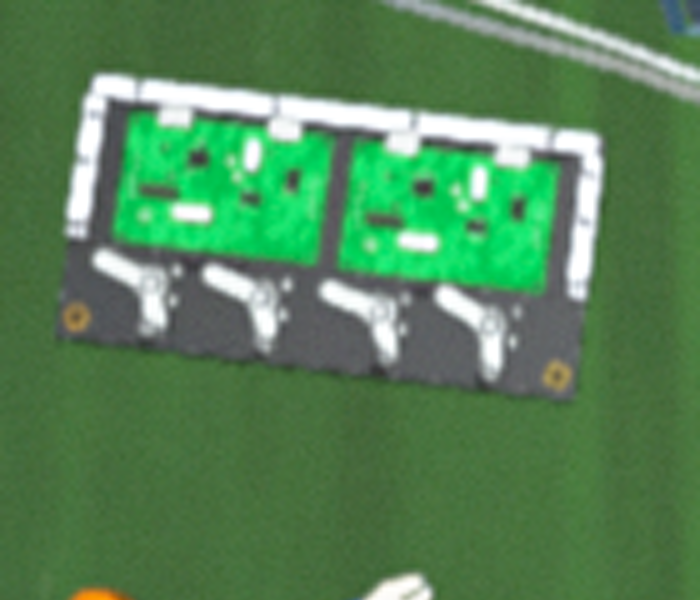

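The top crop shows the pivots at crop (491,326), (381,313), (263,298) and (153,282) for levers 1 to 4, with noses pointing left and posts on the near side. The bottle and cutter lie about 0.1 m nearer the robot, and a tall grey post and black box stand on the left.

```bash
python3 - <<'E'
from h import *
c=dict(np.load("top0.npz"));W=world(c)
pv=np.array([[491,326],[381,313],[263,298],[153,282]])
loc=np.array([[-35,-86],[-35,-30],[-35,30],[-35,86]])/1e3
cor=np.array([[573,400],[57,338]]);cl=np.array([[-67,-132],[-67,132]])/1e3
A=[ray(c,220+(u+.5)/5-.5,130+(v+.5)/5-.5,.017)[:2] for u,v in pv]+[ray(c,220+(u+.5)/5-.5,130+(v+.5)/5-.5,.006)[:2] for u,v in cor]
A=np.array(A);L=np.vstack([loc,cl])
def fit(A,L):
    a,l=A@[1,1j],L@[1,1j];k=np.vdot(l-l.mean(),a-a.mean());th=np.angle(k);t=a.mean()-np.exp(1j*th)*l.mean()
    return th,t,np.abs(np.exp(1j*th)*l+t-a)*1e3
print(A.round(4));print(fit(A[:4],L[:4]));print(fit(A,L))
th,t,_=fit(A,L)
for u,v in[(490,370),(388,360),(265,343),(150,325)]:
    p=ray(c,220+u/5-.4,130+v/5-.4,.032)[:2];q=(p@[1,1j]-t)*np.exp(-1j*th);print("post",p.round(3),q.round(4))
z=W[:,:,2];m=(z>.1)&(W[:,:,1]>.1)&(W[:,:,0]>.2);print("tall left min y",W[m][:,1].min(),W[m].min(0),W[m].max(0))
m=(z>.1)&(W[:,:,1]<0)&(W[:,:,0]>.35);print("tall right",W[m].min(0),W[m].max(0))
for n,(u,v) in dict(bottle=(240,255),cutter=(290,258)).items(): print(n,W[v,u])
m=(z>.006)&(W[:,:,0]>.3)&(W[:,:,0]<.44)&(W[:,:,1]<.25)&(W[:,:,1]>-.1);print(W[m].min(0),W[m].max(0))
E
```

```text
[[ 0.5135  0.0115]
 [ 0.5211  0.0662]
 [ 0.5297  0.1251]
 [ 0.5389  0.1801]
 [ 0.4767 -0.0288]
 [ 0.513   0.2307]]
(np.float64(-0.14926190043673956), np.complex128(0.560404765561821+0.09049445853555625j), array([0.95128728, 0.31942451, 0.5954406 , 0.745901  ]))
(np.float64(-0.1428977498753681), np.complex128(0.5606659884972276+0.09093780088779432j), array([0.74356385, 0.68907884, 0.7851646 , 1.16106521, 1.74076388,
       0.48918726]))
post [0.49  0.012] (-0.0587-0.0881j)
post [0.496 0.062] (-0.06-0.0379j)
post [0.505 0.122] (-0.0592+0.023j)
post [0.515 0.179] (-0.0573+0.0804j)
tall left min y 0.3107199073384813 [0.20000408 0.31071991 0.10001703] [0.98203303 0.52722409 0.59762923]
tall right [ 0.3651624  -0.41393094  0.10000134] [ 0.95921638 -0.00211237  0.96209052]
bottle [0.36948354 0.19653003 0.05605171]
cutter [3.58140999e-01 8.38010078e-02 3.18993618e-04]
[ 0.30800103 -0.00211237  0.00611688] [0.39723827 0.21795506 0.96209052]
```

```bash
cat >> h.py <<'E'
TH=-.146;O=np.array([.5605,.0907])
def pal(x,y): return O+np.array([[np.cos(TH),-np.sin(TH)],[np.sin(TH),np.cos(TH)]])@[x/1e3,y/1e3]
def plan(s,wps,Rt=None):
    """wps: list of (xyz,nrows); rotation spread over all rows; prints tool-axis rows"""
    p=np.array(s["position"]);M=np.array(s["tcp_rot"]);M=M if M.shape==(3,3) else R.from_euler("xyz",M).as_matrix()
    n=sum(k for _,k in wps);Rt=M if Rt is None else Rt
    w=R.from_matrix(M.T@Rt).as_rotvec()/n;out=[]
    for q,k in wps:
        d=(np.array(q)-p)/k
        for _ in range(k):
            out.append(" ".join(f"{x:.1f}" for x in M.T@d*1e3)+" "+" ".join(f"{x:.3f}" for x in w));M=M@R.from_rotvec(w).as_matrix()
        p=np.array(q)
    for i in range(0,len(out),10):print("; ".join(out[i:i+10]))
def Rdown(yaw): # tool x down, tool y at world angle yaw
    y=np.array([np.cos(yaw),np.sin(yaw),0]);x=np.array([0,0,-1.]);return np.stack([x,y,np.cross(x,y)],1)
E
python3 - <<'E'
from h import *
from plant import bot
s=bot.sense();M=R.from_euler("xyz",s["tcp_rot"]).as_matrix();print(M.round(3))
a=np.arctan2(M[1,1],M[0,1]);print(a)
for k in(TH,TH+np.pi,TH+np.pi/2,TH-np.pi/2):print(k,k-a)
for y in(-130,145):print(pal(-61,y),np.hypot(*pal(-61,y)))
yaw=min((TH+np.pi/2,TH-np.pi/2),key=lambda k:abs(k-a));print(yaw)
r0=np.array(s["position"]);e=pal(-61,-130)
plan(s,[([.32,-.42,.25],10),([*e,.15],10)],Rdown(yaw))
E
```

```text
[[-0.     0.224 -0.975]
 [ 0.002 -0.975 -0.224]
 [-1.    -0.002 -0.   ]]
-1.3450035165752272
-0.146 1.1990035165752273
2.995592653589793 4.34059617016502
1.4247963267948967 2.769799843370124
-1.7167963267948965 -0.37179281021966926
[ 0.48123634 -0.02904253] 0.48211190082440925
[0.52124385 0.24303173] 0.5751170104649758
-1.7167963267948965
0.6 -9.4 -21.8 0.019 -0.000 0.000; 0.6 -9.8 -21.6 0.019 -0.000 0.000; 0.6 -10.2 -21.4 0.019 -0.000 0.000; 0.6 -10.6 -21.2 0.019 -0.000 0.000; 0.6 -10.9 -21.0 0.019 -0.000 0.000; 0.6 -11.3 -20.8 0.019 -0.000 0.000; 0.6 -11.7 -20.6 0.019 -0.000 0.000; 0.6 -12.1 -20.4 0.019 -0.000 0.000; 0.6 -12.5 -20.1 0.019 -0.000 0.000; 0.6 -12.8 -19.9 0.019 -0.000 0.000
10.0 -38.4 -17.7 0.019 -0.000 0.000; 10.0 -38.7 -17.0 0.019 -0.000 0.000; 10.0 -39.0 -16.2 0.019 -0.000 0.000; 10.0 -39.3 -15.5 0.019 -0.000 0.000; 10.0 -39.6 -14.8 0.019 -0.000 0.000; 10.0 -39.9 -14.0 0.019 -0.000 0.000; 10.0 -40.1 -13.3 0.019 -0.000 0.000; 10.0 -40.4 -12.5 0.019 -0.000 0.000; 10.0 -40.6 -11.8 0.019 -0.000 0.000; 10.0 -40.8 -11.0 0.019 -0.000 0.000
```

Emit:
servo_tool(targets="0.6 -9.4 -21.8 0.019 0 0; 0.6 -9.8 -21.6 0.019 0 0; 0.6 -10.2 -21.4 0.019 0 0; 0.6 -10.6 -21.2 0.019 0 0; 0.6 -10.9 -21.0 0.019 0 0; 0.6 -11.3 -20.8 0.019 0 0; 0.6 -11.7 -20.6 0.019 0 0; 0.6 -12.1 -20.4 0.019 0 0; 0.6 -12.5 -20.1 0.019 0 0; 0.6 -12.8 -19.9 0.019 0 0", grip=0, grip_force=40)

```text
t: 1.1
position: [0.3208, -0.4199, 0.2498]
tcp_rot: [-1.164, 1.57, 2.013]
force: [-0.4, -0.4, -0.8]
opening: -0.0
```

Emit:
servo_tool(targets="10 -38.4 -17.7 0.019 0 0; 10 -38.7 -17 0.019 0 0; 10 -39 -16.2 0.019 0 0; 10 -39.3 -15.5 0.019 0 0; 10 -39.6 -14.8 0.019 0 0; 10 -39.9 -14 0.019 0 0; 10 -40.1 -13.3 0.019 0 0; 10 -40.4 -12.5 0.019 0 0; 10 -40.6 -11.8 0.019 0 0; 10 -40.8 -11 0.019 0 0")

```text
t: 2.1
position: [0.484, -0.0293, 0.1498]
tcp_rot: [0.129, 1.571, 3.116]
force: [0.8, -0.6, 0.3]
opening: 0.0
```

```bash
python3 - <<'E'
from h import *
from plant import bot
s=bot.sense();print(s["t"],s["position"],s["tcp_rot"],s["opening"],bot.nose_length,s["force"])
for n in("wrist","scene","top"):
    c=bot.camera(n);cv2.imwrite(f"pics/{n}1.png",c["img"][...,::-1]);np.savez(f"{n}1.npz",**c);print(n,c["position"],c["rotation"])
    # lowest robot points: near TCP xy
    W=world(c);m=(np.hypot(*(W[...,:2]-s["position"][:2]).transpose(2,0,1))<.035)&(W[...,2]>.06)&(W[...,2]<.19)&(c["z_map"]>0)
    if m.sum():print("finger pts",m.sum(),W[m].min(0),W[m].max(0))
E
```

```text
2.1 [ 0.48396697 -0.02928663  0.14976707] [0.12936142 1.57066758 3.11594464] 1.0008224806900934e-05 0.025 [ 0.77039032 -0.57959171  0.32866875]
wrist [ 0.5638099  -0.04109893  0.26618327] [-3.21685544e-01 -9.83515487e-04 -1.72600542e+00]
finger pts 12411 [ 0.46680882 -0.06382446  0.12597205] [0.50277299 0.0055991  0.18999618]
scene [0.09381409 0.55440637 0.89560185] [ 0.68418429 -0.01376349 -2.5511282 ]
finger pts 320 [ 0.46411767 -0.05826946  0.12043072] [0.50079256 0.00447004 0.1897571 ]
top [ 0.39723827 -0.00211237  0.96209052] [ 0.10023306  0.00969281 -1.58886672]
```

View pics/wrist1.png

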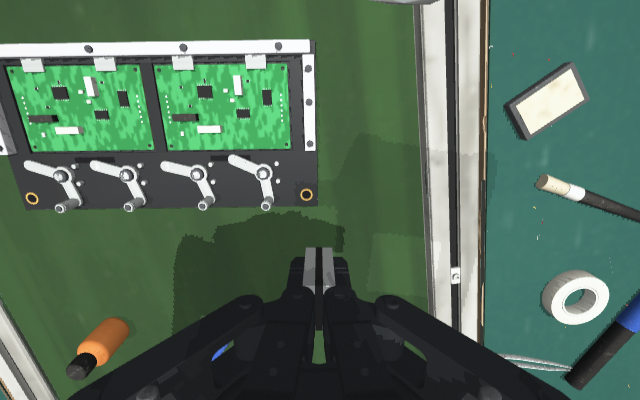

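View pics/scene1.png

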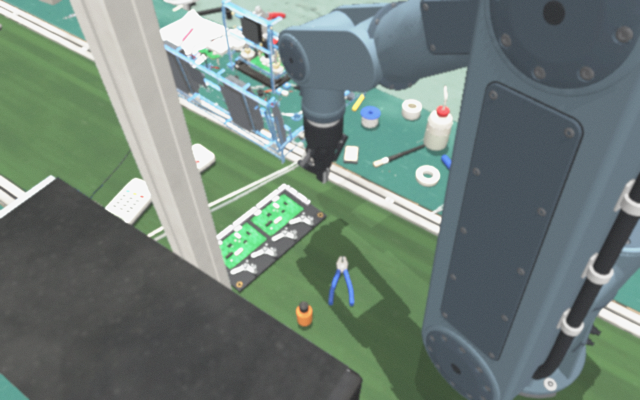

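```bash
python3 - <<'E'
from h import *
c=dict(np.load("wrist1.npz"));W=world(c)
Rm=np.array([[np.cos(TH),-np.sin(TH)],[np.sin(TH),np.cos(TH)]])
for (u,v),y in zip([(264,174),(197,174),(128,175),(61,176)],(-86,-30,30,86)):
    p=ray(c,u,v,.017);print("piv",p.round(4),((p[:2]-O)@Rm*1e3).round(1),y,W[v,u,2].round(4))
for u,v in [(265,206),(203,205),(128,207),(60,208)]:
    p=ray(c,u,v,.032);print("post",((p[:2]-O)@Rm*1e3).round(1),W[v,u,2].round(4))
print("corner",((ray(c,318,207,.008)[:2]-O)@Rm*1e3).round(1))
T=np.array([.48397,-.02929])
for a,b in((.12,.13),(.13,.145),(.145,.16)):
    m=(W[...,2]>a)&(W[...,2]<b)&(np.hypot(W[...,0]-T[0],W[...,1]-T[1])<.045);q=(W[m][:,:2]-T)@Rm*1e3;print(a,m.sum(),q.min(0),q.max(0))
E
```

```text
piv [0.5124 0.0127 0.017 ] [-36.2 -84.2] -86 0.0117
piv [0.521  0.0679 0.017 ] [-35.7 -28.3] -30 0.0106
piv [0.5291 0.1249 0.017 ] [-36.   29.3] 30 0.0146
piv [0.537  0.1805 0.017 ] [-36.3  85.4] 86 0.0119
post [-59.3 -86. ] 0.0303
post [-57.9 -35.8] 0.0301
post [-59.1  25.2] 0.0292
post [-59.4  80.6] 0.0303
corner [ -69.  -128.9]
0.12 75 [ 9.43966199 -5.87330483] [10.57553337  6.75610418]
0.13 882 [  5.10882458 -13.121105  ] [11.07451293 14.11219359]
0.145 992 [ -6.86934505 -13.10733389] [11.14337467 14.19303447]
```

```bash
python3 - <<'E'
from h import *
from plant import bot
s=bot.sense();Rt=Rdown(TH-np.pi/2)
a=[*pal(-62,-128),.048];b=[*pal(-62,127),.048]
plan(s,[(a,10)],Rt);print()
s2=dict(position=a,tcp_rot=Rt);plan(s2,[(b,30)],Rt);print(a,b)
E
```

```text
10.1 -0.1 0.3 -0.000 0.000 0.000; 10.1 -0.1 0.3 -0.000 0.000 0.000; 10.1 -0.1 0.3 -0.000 0.000 0.000; 10.1 -0.1 0.3 -0.000 0.000 0.000; 10.1 -0.1 0.3 -0.000 0.000 0.000; 10.1 -0.1 0.3 -0.000 0.000 0.000; 10.1 -0.1 0.3 -0.000 0.000 0.000; 10.1 -0.1 0.3 -0.000 0.000 0.000; 10.1 -0.1 0.3 -0.000 0.000 0.000; 10.1 -0.1 0.3 -0.000 0.000 0.000

0.0 -8.5 -0.0 0.000 0.000 0.000; 0.0 -8.5 -0.0 0.000 0.000 0.000; 0.0 -8.5 -0.0 0.000 0.000 0.000; 0.0 -8.5 -0.0 0.000 0.000 0.000; 0.0 -8.5 -0.0 0.000 0.000 0.000; 0.0 -8.5 -0.0 0.000 0.000 0.000; 0.0 -8.5 -0.0 0.000 0.000 0.000; 0.0 -8.5 -0.0 0.000 0.000 0.000; 0.0 -8.5 -0.0 0.000 0.000 0.000; 0.0 -8.5 -0.0 0.000 0.000 0.000
0.0 -8.5 -0.0 0.000 0.000 0.000; 0.0 -8.5 -0.0 0.000 0.000 0.000; 0.0 -8.5 -0.0 0.000 0.000 0.000; 0.0 -8.5 -0.0 0.000 0.000 0.000; 0.0 -8.5 -0.0 0.000 0.000 0.000; 0.0 -8.5 -0.0 0.000 0.000 0.000; 0.0 -8.5 -0.0 0.000 0.000 0.000; 0.0 -8.5 -0.0 0.000 0.000 0.000; 0.0 -8.5 -0.0 0.000 0.000 0.000; 0.0 -8.5 -0.0 0.000 0.000 0.000
0.0 -8.5 -0.0 0.000 0.000 0.000; 0.0 -8.5 -0.0 0.000 0.000 0.000; 0.0 -8.5 -0.0 0.000 0.000 0.000; 0.0 -8.5 -0.0 0.000 0.000 0.000; 0.0 -8.5 -0.0 0.000 0.000 0.000; 0.0 -8.5 -0.0 0.000 0.000 0.000; 0.0 -8.5 -0.0 0.000 0.000 0.000; 0.0 -8.5 -0.0 0.000 0.000 0.000; 0.0 -8.5 -0.0 0.000 0.000 0.000; 0.0 -8.5 -0.0 0.000 0.000 0.000
[np.float64(0.4805379445494662), np.float64(-0.026918322076646517), 0.048] [np.float64(0.5176358196668106), np.float64(0.2253687121953864), 0.048]
```

Emit:
servo_tool(targets="11.3 -0.1 0.3 0 0 0; 11.3 -0.1 0.3 0 0 0; 11.3 -0.1 0.4 0 0 0; 11.3 -0.1 0.4 0 0 0; 11.3 -0.1 0.4 0 0 0; 11.3 -0.2 0.4 0 0 0; 11.3 -0.2 0.4 0 0 0; 11.3 -0.2 0.4 0 0 0; 11.3 -0.2 0.4 0 0 0; 0 0 0 0 0 0")

```text
t: 3.25
position: [0.4793, -0.0288, 0.0468]
tcp_rot: [-0.154, 1.568, 2.833]
force: [-0.0, -0.2, 0.3]
opening: -0.0002
```

Emit:
servo_tool(targets="0 -8.5 0 0 0 0; 0 -8.5 0 0 0 0; 0 -8.5 0 0 0 0; 0 -8.5 0 0 0 0; 0 -8.5 0 0 0 0; 0 -8.5 0 0 0 0; 0 -8.5 0 0 0 0; 0 -8.5 0 0 0 0; 0 -8.5 0 0 0 0; 0 0 0 0 0 0")

```text
t: 4.25
position: [0.4919, 0.0475, 0.0482]
tcp_rot: [-0.281, 1.57, 2.708]
force: [-0.2, -0.9, -0.1]
opening: -0.0
```

```bash
python3 - <<'E'
from h import *
from plant import bot
s=bot.sense();Rm=np.array([[np.cos(TH),-np.sin(TH)],[np.sin(TH),np.cos(TH)]])
print(s["t"],s["position"],((s["position"][:2]-O)@Rm*1e3).round(1),s["force"])
c=bot.camera("wrist");cv2.imwrite("pics/wrist2.png",c["img"][...,::-1])
E
```

```text
4.25 [0.49188993 0.04754084 0.04819061] [-61.6 -52.7] [-0.17150712 -0.91236775 -0.07378707]
```

View pics/wrist2.png

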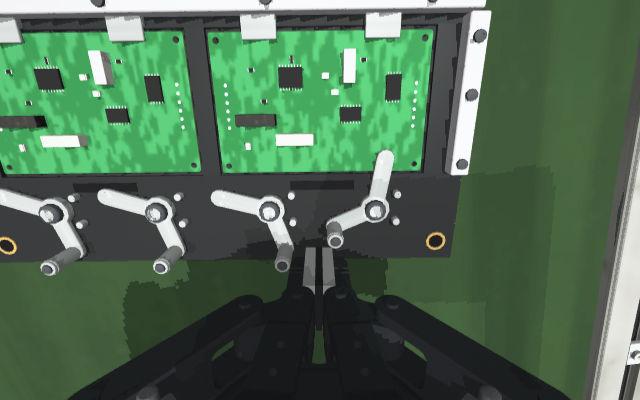

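Lever 1 is closed: its nose at (385,158) lies across the board edge, and its post has slipped past. The finger at (318,250) now stands just short of post 2, and the pallet looks undisturbed, so I carry on.

Emit:
servo_tool(targets="0 -8.5 0 0 0 0; 0 -8.5 0 0 0 0; 0 -8.5 0 0 0 0; 0 -8.5 0 0 0 0; 0 -8.5 0 0 0 0; 0 -8.5 0 0 0 0; 0 -8.5 0 0 0 0; 0 -8.5 0 0 0 0; 0 -8.5 0 0 0 0; 0 -8.5 0 0 0 0")

```text
t: 5.3
position: [0.5055, 0.131, 0.0486]
tcp_rot: [1.769, 1.571, -1.526]
force: [-0.2, -1.4, 0.7]
opening: -0.0001
```

```bash
python3 - <<'E'
from h import *
from plant import bot
s=bot.sense();Rm=np.array([[np.cos(TH),-np.sin(TH)],[np.sin(TH),np.cos(TH)]])
print(s["t"],s["position"],((s["position"][:2]-O)@Rm*1e3).round(1),s["force"])
c=bot.camera("wrist");cv2.imwrite("pics/wrist3.png",c["img"][...,::-1])
E
```

```text
5.3 [0.50552987 0.13095442 0.04857285] [-60.2  31.8] [-0.15781082 -1.44430692  0.65675486]
```

View pics/wrist3.png

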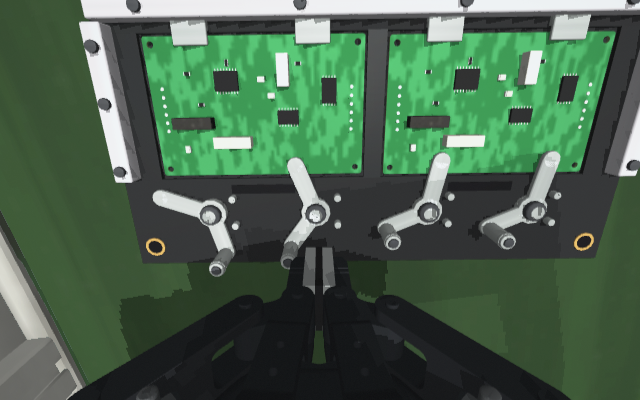

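Levers 1 and 2 are closed, with noses at (552,158) and (441,160). Lever 3 is being pushed and is about half way round, and lever 4 is still open.

Emit:
servo_tool(targets="0 -8.5 0.2 0 0 0; 0 -8.5 0.2 0 0 0; 0 -8.5 0.2 0 0 0; 0 -8.5 0.2 0 0 0; 0 -8.5 0.2 0 0 0; 0 -8.5 0 0 0 0; 0 -8.5 0 0 0 0; 0 -8.5 0 0 0 0; 0 -8.5 0 0 0 0; 0 -8.5 0 0 0 0")

```text
t: 6.35
position: [0.5175, 0.2153, 0.0485]
tcp_rot: [-0.425, 1.571, 2.562]
force: [-0.5, -0.0, -0.0]
opening: 0.0002
```

Emit:
servo_tool(targets="0 -6 0 0 0 0; 0 -5 0 0 0 0; 0 0 0 0 0 0; -5 0 0 0 0 0; -10 0 0 0 0 0; -15 0 0 0 0 0; -20 0 0 0 0 0; -20 0 0 0 0 0; -20 0 0 0 0 0; 0 0 0 0 0 0")

```text
t: 7.35
position: [0.5217, 0.2257, 0.1432]
tcp_rot: [-2.785, 1.563, 0.202]
force: [-0.2, -0.5, 0.2]
opening: -0.0003
```

```bash
python3 - <<'E'
from h import *
from plant import bot
s=bot.sense();Rm=np.array([[np.cos(TH),-np.sin(TH)],[np.sin(TH),np.cos(TH)]])
print(s["t"],s["position"],((s["position"][:2]-O)@Rm*1e3).round(1),s["force"])
c=bot.camera("wrist");cv2.imwrite("pics/wrist4.png",c["img"][...,::-1])
E
```

```text
7.35 [0.52172776 0.22568749 0.14318581] [-58.  127.9] [-0.19967059 -0.54182275  0.17566388]
```

View pics/wrist4.png

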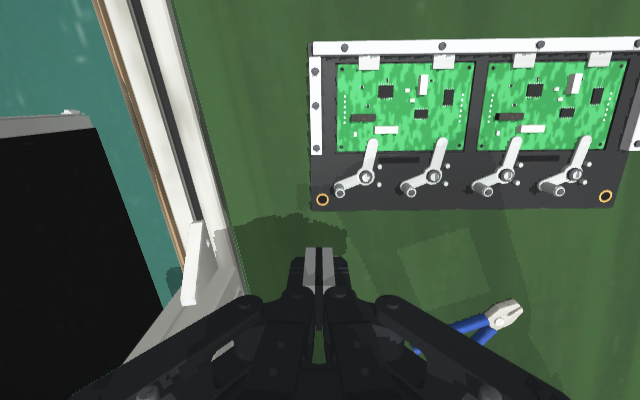

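All four noses, at about (374,143), (441,143), (516,143) and (585,143), lie across the board edges, and the finger is clear of everything.

```bash
python3 - <<'E'
from plant import bot
print(bot.job_done())
E
```

```text
the job is handed in; nothing more can be done
None
```

All four hold-down levers are swung in, and the job was handed in at about 7.4 s; no verdict came back. I swept the shut fingertip once along the post row from right to left, with its tip about 23 mm above the belt. Its far side ran about 14–15 mm (nominal) to the near side of the pivot line.

- **Levers:** the wrist pictures showed lever 1 closed first, then lever 2, then lever 3 part way round with lever 4 still open. The last picture shows all four noses nearly square across the board edges. I judged the angles by eye and did not measure them.
- **Boards and pallet:** in the last picture both boards sit in their pockets and the pallet shows no visible shift. I did not re-measure the pallet's position.
- **Forces:** the wrist readings at the end of each move stayed under about 2 N.
- **Robot and bystanders:** the fingers ended about 9 cm clear above the pallet. The path kept clear of the bystanders, but I did not check each one again at the end.
- **Disagreement:** my two camera measurements of the pivots differed by up to about 2 mm, within the calibration tolerance. The sweep drifted 1–2 mm toward the pivots, and I partly corrected it; both stayed inside the allowed band.

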